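Hang the tomato basket in a chain from the pantry stand

ROBOT

A 6-joint arm with a two-finger parallel gripper is mounted at the origin on a cart in front of the work surface, level with it; the furniture and walls round the work are solid. World frame = base frame: x ahead of the robot, y to its left, z up, the work surface at z = 0. Lengths are in m, angles in degrees, forces in N, time in s.
With the tool pointing down it reaches from about 0.35 to 0.85 m from the base axis. Payload 8.1 kg.
Tool frame: the origin (TCP) lies midway between the tips of the shut fingers; the grasp point (between the pads) lies 19 mm behind it (arm.grip_depth is the distance from the TCP to the grasp point, in m); z points along the fingers, y is the line along which they close (so a half turn about z gives the same grasp; the last joint's range is limited). The gripper opens to 93 mm and grips with 3 to 60 N. Pads are 15 mm wide; open, the fingers measure 128 mm over their backs; the gripper's body (75 mm by 188 mm) begins 65 mm behind the grasp point.
Start: joints at [62.429, 7.471, 85.268, -0, 87.261, -4.893], TCP at [0.231, 0.554, 0.219] pointing down, gripper open.
Joint ranges: [-169.43, 169.43], [-51.17, 129.36], [1.28, 143.12], [-76.62, 256.62], [0, 156.53], [-152.29, 152.29]. Speed limits (degrees/s): [136.94, 136.94, 159.86, 180, 180, 180].

INTERFACE

Orientations are given as a 3x3 rotation matrix whose columns are the frame's x, y, z axes.
In Python, from cell import arm gives the robot as it stands.
- The arm moves only by the shell command python3 drive.py 'ROWS' [FORCE]. ROWS is rows parted by semicolons, their numbers by spaces, 1 to 5 of them, each of 7 numbers: a rotation vector rx, ry, rz in degrees, then dx, dy, dz in m, then the finger opening in m; each row is the pose to reach, as a shift and turn from the pose commanded when the command began, along the tool's axes at that moment; what a row does not reach only later rows make up. A row lasts 1/8 s, in which the tool goes at most 0.0625 m and 10.7 degrees, less where a joint would pass 70% of its speed; a pose out of reach is approached as far as the arm can. The fingers move at their own pace and stop on an object; FORCE is the grip in N (left out, the last holds). Time passes only in rows, so rows that do not move let the fingers close. It prints the time, the measured TCP pose, the force, the opening and the grip force at its end.
- arm.state(): the state, without advancing time (a new reading comes with each control period).
- arm.grab_frame(name): name is "scene" or "top" or "wrist"; returns a dict with "color" (384x512x3 uint8, red, green, blue), "camera_matrix" (3x3 intrinsics, pixels), "cam_to_world" (4x4, takes a point from camera to world coordinates); the wrist camera has in their place "T_tool_cam" (4x4, takes a point from camera to tool coordinates, whose origin is the TCP and whose axes are the flange's). Camera axes: x right, y down, z forward; pixel columns grow to the right and rows downward; lengths in m; the calibration is good to about 2 mm. A picture is of the moment at which its call begins: read the wrist's pose just before it. There is no depth.
- arm.finish_job(): hands the job in; it is judged then, once.
The state is a dict: "t": time; "joint_positions": joint angles; "qd": joint speeds; "tau": joint torques, N m; "ee_pos": TCP position; "ee_rot": TCP orientation; "wrist_force": force on the tool from outside, world axes, zero at the start; "ft_torque": the same for the moment, N m; "finger_gap": finger opening in m; "grip_force": force on a finger pad.
Only numpy, scipy, OpenCV 4.12 (cv2) and the standard library are available. Lean on these libraries where they do the work, as an engineer would, in place of code of your own. Each camera call takes 0.05 s, during which the arm holds its last target. There are 200 camera calls.

TASK

Get the cherry tomatoes up off the worktop: first clear the red-capped spice jar out from under the hanging stand and stand it upright in the wooden tray. Then hang the steel drop hook by its eye in the stand's saddle and let go of it, and after that hang the tomato basket by the eye on its handle in the drop hook's lower saddle, so that it hangs free and barely sways. Never tip the basket or knock the jar over, and leave the kitchen timer and the short tin where they stand.

Things in the scene. Friction and masses are not known exactly. Their poses are not given: they have to be found in the camera images.
- stand: dark steel hanging stand, fixed. Origin on the worktop right below the middle of its saddle, z up. A flat arm (14 mm wide in y, 5 mm thick) runs from a 16 mm round post at x = +100 mm (foot 96 mm across, 13 mm high) to its open end on the -x side. Nothing is above the arm except a ball on the post, top at z 311 mm. A wall shelf overhangs: front edge 578 mm ahead of the robot, 456 mm up
- stand_saddle (a point): middle of the top of the stand's saddle, 300 mm above its origin; axes as the stand's. Flat seat 28 mm long (x), 14 mm wide (y), between an upturned tip (x -19 to -14 mm, 16 mm above the seat) and a stop (x 14 to 19 mm, 12 mm high). An eye lying across x goes on from the -x side: let the tip enter its opening, then lower its top bar onto the seat
- drop_hook: steel drop hook, 144 mm tall, 150 g, loose; starts upright, lowest 26 mm in the block's pocket (lift straight out). Origin at centre of its underside, z up. Back strap at x 14 to 19 mm, z 0 to 66; rectangular eye in its y-z plane, 42 mm wide, 10 thick, opening 32 wide (y), z 66 to 108; top bar 6 mm thick; above it a red grip tab 10 mm thick (x), 30 wide (y), z 114 to 144
- hook_eye (a point): middle of the underside of the top bar of the drop hook's eye, x 0, y 0, z 108 mm in the drop hook's frame; it comes to rest on stand_saddle, with the drop hook's x axis along the stand's
- hook_saddle (a point): middle of the top of the drop hook's lower saddle, x 0, y 0, z 5 mm in its frame; flat seat 28 mm long (x), 14 mm wide (y), between its upturned tip (on its -x side, x -19 to -14 mm, 16 mm above the seat) and its back strap; 40 mm free height above the tip. Open to its -x side
- block: light wooden parking block 90 x 70 x 34 mm, fixed, with a pocket for the drop hook in the middle of its top; origin at the centre of its underside. The drop hook starts with the same yaw
- basket: white basket of cherry tomatoes (fixed in it), 137 (x) x 190 (y) x 98 mm, 0.23 kg, loose. Origin at centre of underside, z up. Wire uprights at y +-94 mm carry a wooden handle bar along y: 200 mm long, 12 x 12 mm, middle at z 118. On its middle a steel eye in the y-z plane: 42 wide, 10 thick, opening 32 wide, z 124 to 166, top 172. Pinch the bar across x, 65 to 78 mm beside the middle
- basket_eye (a point): middle of the underside of the top bar of the basket's eye, x 0, y 0, z 166 mm in the basket's frame; it comes to rest on hook_saddle, with the basket's x axis along the drop hook's. The basket then hangs about 30 mm above the worktop
- tray: low square wooden tray 116 x 116 mm, 24 mm high, walls 6 mm, floor 6 mm, fixed; origin at the centre of its underside. Tray and parking block may have changed places
- spice_jar: round spice jar with a red cap, 45 mm in diameter, 106 mm tall, 150 g, free, standing on the worktop in the space where the basket has to hang, 70 to 90 mm to the stand's -y side of its arm; origin at the centre of its underside
- timer: red and white kitchen timer, 67 mm in diameter, 54 mm high, loose bystander; origin at the centre of its underside
- short_tin: short food tin, 75 mm in diameter, 58 mm high, loose bystander; origin at the centre of its underside

How it is judged:
By the outcome, as a careful person would: the job done as asked, in the order asked, and still so for the second after the job is handed in, with the robot touching nothing.
It also fails if it takes over 64 s, if anything falls off the work surface, if the arm or the gripper's body presses on something with over 40 N, if the wrist force passes 120 N, or if a joint passes its speed limit or range.

## Working session

There is one attempt and no reset: what is moved stays moved. The work goes in short steps, Python scripts to look and compute and a shell command to move; the robot and the scene stay as the last step left them, time stands still between calls to the robot, and variables do not carry over. Pictures are saved under pics/ and viewed, at most 10 in all, crops included, and the job is handed in when it is done.

```bash
ls; mkdir -p pics
python3 - <<'E'
from cell import arm
import cv2,numpy as np
for n in("scene","top"):
    f=arm.grab_frame(n);cv2.imwrite(f"pics/{n}0.png",f["color"][:,:,::-1]);np.savez(f"pics/{n}0.npz",**f)
    print(n,np.round(f["camera_matrix"],1).tolist(),np.round(f["cam_to_world"],4).tolist())
s=arm.state();print(s["t"],np.round(s["ee_rot"],3).tolist(),s["ee_pos"],arm.grip_depth)
E
```

```text
cell.py
drive.py
pics
scene [[452.5, 0.0, 252.1], [0.0, 452.5, 193.9], [0.0, 0.0, 1.0]] [[0.6188, -0.5679, 0.5428, -0.191], [-0.7853, -0.43, 0.4454, -0.6124], [-0.0196, -0.7019, -0.712, 1.1878], [0.0, 0.0, 0.0, 1.0]]
top [[487.9, 0.0, 257.9], [0.0, 487.9, 200.8], [0.0, 0.0, 1.0]] [[0.0258, -0.9908, 0.1328, 0.3461], [-0.9977, -0.0173, 0.0652, -0.0903], [-0.0623, -0.1342, -0.989, 1.5391], [0.0, 0.0, 0.0, 1.0]]
0.1 [[-0.923, 0.386, -0.001], [0.386, 0.923, -0.002], [0.0, -0.002, -1.0]] [0.2310397  0.55316004 0.21766401] 0.0188
```

View pics/scene0.png

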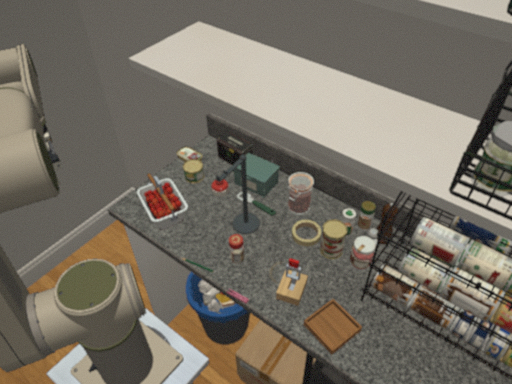

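View pics/top0.png

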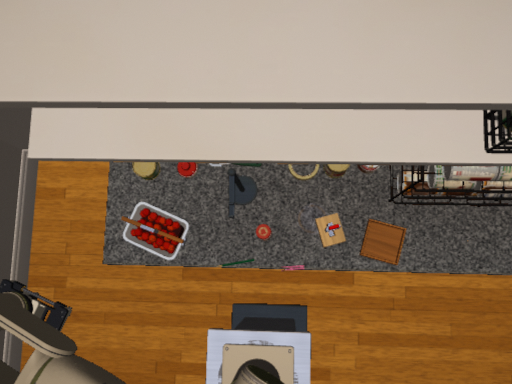

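The scene picture shows the basket left (160,200), the stand at (245,190), the jar at (236,243), the block with hook at (292,280) and the tray at (333,325). The top picture shows the stand arm at (231,195), jar (263,231), block (331,230), tray (383,241) and basket (156,231). I'll enlarge both.

```bash
cat > h.py <<'E'
import numpy as np,cv2
def ray(f,u,v):
    d=np.linalg.inv(f["camera_matrix"])@[u,v,1];T=f["cam_to_world"];return T[:3,3],T[:3,:3]@d
def onz(f,u,v,z):
    o,d=ray(f,u,v);return o+d*(z-o[2])/d[2]
def proj(f,p):
    T=np.linalg.inv(f["cam_to_world"]);q=f["camera_matrix"]@(T[:3,:3]@p+T[:3,3]);return q[:2]/q[2]
def tri(fa,a,fb,b):
    o1,d1=ray(fa,*a);o2,d2=ray(fb,*b)
    s=np.linalg.lstsq(np.c_[d1,-d2],o2-o1,rcond=None)[0]
    p,q=o1+d1*s[0],o2+d2*s[1];return (p+q)/2,np.linalg.norm(p-q)
E
python3 - <<'E'
import cv2
a=cv2.imread("pics/top0.png")[155:275,100:420];cv2.imwrite("pics/topc.png",cv2.resize(a,None,fx=2.5,fy=2.5,interpolation=cv2.INTER_CUBIC))
a=cv2.imread("pics/scene0.png")[140:360,120:380];cv2.imwrite("pics/scenec.png",cv2.resize(a,None,fx=2.7,fy=2.7,interpolation=cv2.INTER_CUBIC))
E
```

```text
(no output)
```

View pics/topc.png

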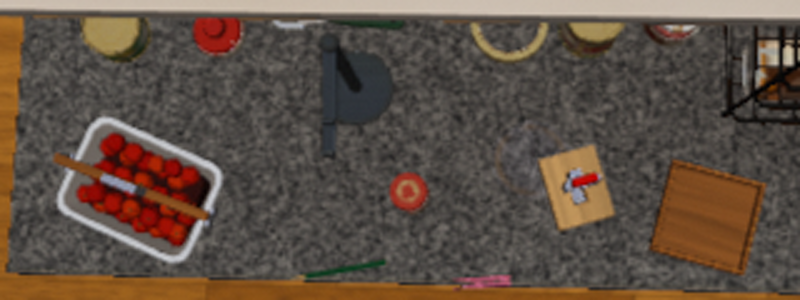

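View pics/scenec.png

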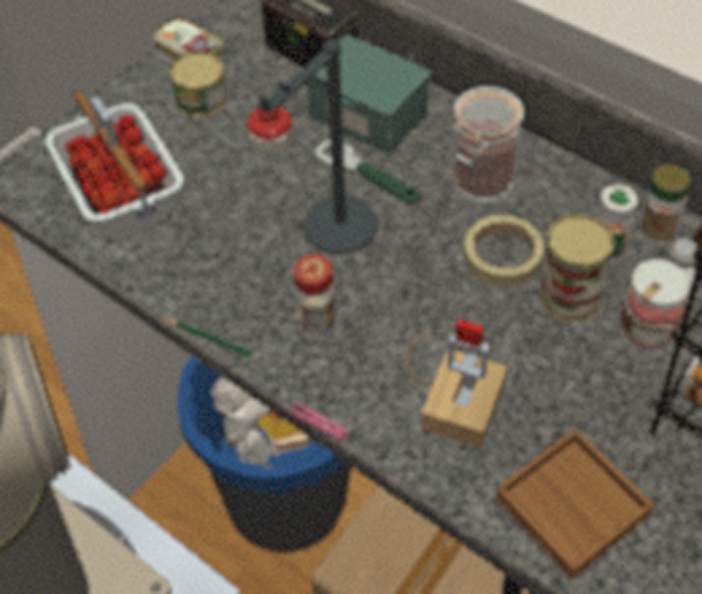

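The crops show: top — stand arm from (330,42) to its open end (328,155), foot centre (358,88), jar cap (408,190), block corners (540,160), (597,145), (614,215), (563,230), tray (710,215), handle ends (55,158), (210,215). Scene — hook tab (468,330), jar cap (314,272), stand tip around (265,103). The arm's open end points towards the robot.

Run:
```python
from h import *
t=dict(np.load("pics/top0.npz"));s=dict(np.load("pics/scene0.npz"))
T=lambda x,y:(100+(x+.5)/2.5-.5,155+(y+.5)/2.5-.5)
S=lambda x,y:(120+(x+.5)/2.7-.5,140+(y+.5)/2.7-.5)
p=lambda n,v:print(n,np.round(v,3).tolist())
def red(f,name,box):
    h=cv2.cvtColor(f["color"],cv2.COLOR_RGB2HSV);m=((h[...,0]<8)|(h[...,0]>172))&(h[...,1]>150)&(h[...,2]>70)
    x0,y0,x1,y1=box;ys,xs=np.nonzero(m[y0:y1,x0:x1]);c=(xs.mean()+x0,ys.mean()+y0)
    r=cv2.minAreaRect(np.c_[xs,ys].astype(np.float32));print(name,len(xs),np.round(c,1),r[1:]);return c
jt=red(t,"jar",(250,218,278,246));js=red(s,"jarS",(226,230,248,252))
p("jar top@.106",onz(t,*jt,.106));p("jarS@.1",onz(s,*js,.102));p("tri",tri(t,jt,s,js)[0])
ht=red(t,"tab",(322,218,346,240));hs=red(s,"tabS",(284,254,304,270))
p("tab@.15",onz(t,*ht,.15));p("tri",tri(t,ht,s,hs)[0])
for q in[(540,160),(597,145),(614,215),(563,230)]:p("block",onz(t,*T(*q),.034))
for q in[(675,158),(767,182),(743,274),(651,250)]:p("tray",onz(t,*T(*q),.024))
for q in[(55,158),(210,215)]:p("bar",onz(t,*T(*q),.124))
p("ball",onz(t,*T(330,42),.3));p("armend",onz(t,*T(328,157),.312));p("foot",onz(t,*T(358,88),.01))
p("armendS",onz(s,*S(265,103),.31));p("ballS",onz(s,*S(333,45),.305));p("footS",onz(s,*S(341,223),.013))
p("timer",onz(t,*T(217,32),.05));p("tin",onz(t,*T(115,35),.058))
p("timerS",onz(s,*S(270,120),.05));p("tinS",onz(s,*S(198,70),.058))
```

```text
jar 132 [263.  231.2] ((14.0, 14.0), 90.0)
jarS 73 [235.6 243.2] ((10.711859703063965, 12.25790023803711), 83.6598129272461)
jar top@.106 [0.448, -0.013, 0.106]
jarS@.1 [0.44, -0.023, 0.102]
tri [0.451, -0.013, 0.083]
tab 37 [333.5 226.6] ((3.4785051345825195, 9.803058624267578), 71.56504821777344)
tabS 59 [293.3 262.4] ((9.45888900756836, 6.5484619140625), 14.03624439239502)
tab@.15 [0.463, -0.215, 0.15]
tri [0.464, -0.217, 0.14]
block [0.496, -0.171, 0.034]
block [0.516, -0.241, 0.034]
block [0.43, -0.261, 0.034]
block [0.41, -0.2, 0.034]
tray [0.502, -0.337, 0.024]
tray [0.475, -0.448, 0.024]
tray [0.363, -0.418, 0.024]
tray [0.389, -0.307, 0.024]
bar [0.478, 0.407, 0.124]
bar [0.414, 0.218, 0.124]
ball [0.588, 0.061, 0.3]
armend [0.467, 0.058, 0.312]
foot [0.586, 0.059, 0.01]
armendS [0.47, 0.054, 0.31]
ballS [0.589, 0.059, 0.305]
footS [0.584, 0.055, 0.013]
timer [0.648, 0.235, 0.05]
tin [0.641, 0.363, 0.058]
timerS [0.644, 0.224, 0.05]
tinS [0.653, 0.364, 0.058]
```

```bash
cat > go.py <<'E'
# usage: go.py x y z yaw [x y z yaw ...] -> rows relative to the current pose (yaw = direction of tool y)
import sys,numpy as np
from cell import arm
from scipy.spatial.transform import Rotation as R
def row(s,x,y,z,a):
    a=np.radians(a);c,n=np.cos(a),np.sin(a);Rt=np.array([[-n,c,0],[c,n,0],[0,0,-1]])
    R0=s["ee_rot"];rv=R.from_matrix(R0.T@Rt).as_rotvec(degrees=True);d=np.array([x,y,z])-s["ee_pos"]
    print(np.round(rv,1),np.round(R0.T@d,4),"rows",round(max(np.linalg.norm(d)/.0625,np.linalg.norm(rv)/10.7),1))
s=arm.state();v=list(map(float,sys.argv[1:]))
y=s["ee_rot"][:,1];print("t",s["t"],"pos",np.round(s["ee_pos"],4),"yaw",round(np.degrees(np.arctan2(y[1],y[0])),2),"F",np.round(s["wrist_force"],1),"gap",round(s["finger_gap"],4),"grip",round(s["grip_force"],1),"q",np.round(s["joint_positions"],0))
for i in range(0,len(v),4):row(s,*v[i:i+4])
E
python3 go.py 0.33 0.25 0.25 35 0.36 -0.014 0.22 0 0.449 -0.014 0.20 0
```

```text
t 0.1 pos [0.231  0.5532 0.2177] yaw 67.32 F [ 0.3  0.3 -0.4] gap 0.093 grip 0.0 q [62.  8. 85.  0. 87. -5.]
[-0.1  0.  32.3] [-0.2082 -0.2416 -0.032 ] rows 5.1
[-0.1  0.  67.3] [-0.3376 -0.4736 -0.0016] rows 9.3
[-0.1  0.  67.3] [-0.4198 -0.4393  0.0183] rows 9.7
```

```bash
python3 drive.py '0 0 32.3 -0.208 -0.242 -0.032 0.093;0 0 32.3 -0.208 -0.242 -0.032 0.093;0 0 32.3 -0.208 -0.242 -0.032 0.093;0 0 32.3 -0.208 -0.242 -0.032 0.093;0 0 32.3 -0.208 -0.242 -0.032 0.093' 30; python3 go.py 0.36 -0.014 0.24 0  0.40 -0.014 0.25 0
```

```text
t: 0.72
ee_pos: [0.3274, 0.256, 0.2497]
ee_rot: [[-0.574, 0.819, 0.0], [0.819, 0.574, -0.0], [-0.0, -0.0, -1.0]]
wrist_force: [0.9, 0.2, 0.1]
finger_gap: 0.0931
grip_force: 0.0
t 0.725 pos [0.3274 0.256  0.2497] yaw 35.05 F [0.9 0.2 0.1] gap 0.0931 grip 0.0 q [ 31. -23. 110.  -0.  93.  -4.]
[-0.  0. 35.] [-0.2398 -0.1284  0.0097] rows 4.4
[-0.  0. 35.] [-0.2628 -0.0956 -0.0003] rows 4.5
```

```bash
python3 drive.py '0 0 35 -0.24 -0.128 0.01 0.093;0 0 35 -0.24 -0.128 0.01 0.093;0 0 35 -0.24 -0.128 0.01 0.093;0 0 35 -0.24 -0.128 0.01 0.093;0 0 35 -0.24 -0.128 0.01 0.093'
cat > wr.py <<'E'
import sys,cv2,numpy as np
from cell import arm
def wrist(n):
    s=arm.state();f=arm.grab_frame("wrist");T=np.eye(4);T[:3,:3]=s["ee_rot"];T[:3,3]=s["ee_pos"]
    f["cam_to_world"]=T@f.pop("T_tool_cam");np.savez(f"pics/{n}.npz",**f);cv2.imwrite(f"pics/{n}.png",f["color"][:,:,::-1]);return f
if __name__=="__main__":
    f=wrist(sys.argv[1]);print(np.round(f["cam_to_world"],3).tolist())
E
python3 wr.py w1; python3 go.py
```

```text
t: 1.35
ee_pos: [0.3599, -0.0151, 0.2394]
ee_rot: [[0.005, 1.0, -0.0], [1.0, -0.005, -0.001], [-0.001, -0.0, -1.0]]
wrist_force: [0.4, 0.4, -0.5]
finger_gap: 0.093
grip_force: 0.0
[[1.0, -0.004, -0.002, 0.36], [-0.005, -0.957, -0.289, 0.065], [-0.001, 0.289, -0.957, 0.405], [0.0, 0.0, 0.0, 1.0]]
t 1.4 pos [ 0.3601 -0.016   0.2393] yaw -0.22 F [-0.3 -0.9 -0.6] gap 0.0931 grip 0.0 q [-11. -33. 118.  -0.  95. -10.]
```

View pics/w1.png

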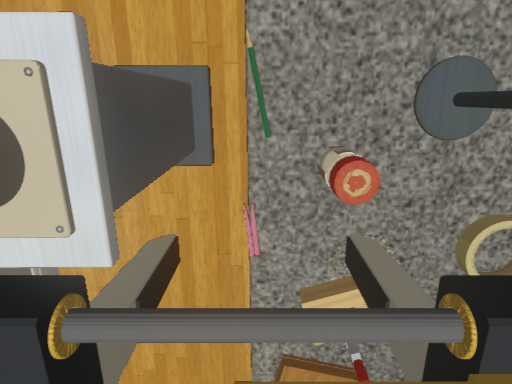

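Wrist picture: jar cap at (356,180), stand foot disc centred around (456,98), part of the block at (335,292), the hook tab at (358,365). The wrist camera sits 80 mm to the +y side of the tool, so I'll lean the tool 15° away from the stand for the jar.

```bash
python3 - <<'E'
import re
s=open('go.py').read()
s=s.replace('x y z yaw [x y z yaw ...]','[-l lean] x y z yaw ...').replace('v=list(map(float,sys.argv[1:]))','A=sys.argv[1:];L=float(A[1]) if A and A[0]=="-l" else 0;v=list(map(float,A[2:] if L or A[:1]==["-l"] else A))')
s=s.replace('[0,0,-1]])','[0,0,-1]])@R.from_euler("y",L,degrees=True).as_matrix()')
open('go.py','w').write(s)
from h import *
f=dict(np.load("pics/w1.npz"));h=cv2.cvtColor(f["color"],cv2.COLOR_RGB2HSV)
m=((h[...,0]<10)|(h[...,0]>170))&(h[...,1]>120)&(h[...,2]>120)
sub=np.uint8(m[140:215,300:400]);c=max(cv2.findContours(sub,0,2)[0],key=cv2.contourArea);(x,y),r=cv2.minEnclosingCircle(c)
print((x+300,y+140),r,onz(f,x+300,y+140,.106), "r m",r*(.405-.106)/f["camera_matrix"][0,0])
for q in[(456,98)]:print("foot",onz(f,*q,.013))
# top of cap via fitting ellipse of bright disc
E
python3 go.py -l 15 0.449 -0.014 0.13 0 0.449 -0.014 0.06 0
```

```text
(355.26377868652344, 181.01181030273438) 24.06903839111328 [ 0.44805926 -0.00978726  0.106     ] r m 0.022095211093811826
foot [0.58371456 0.06487965 0.013     ]
t 1.4 pos [ 0.3601 -0.016   0.2393] yaw -0.22 F [-0.3 -0.9 -0.6] gap 0.0931 grip 0.0 q [-11. -33. 118.  -0.  95. -10.]
[-0.  15.1 -0.2] [0.0025 0.0889 0.1093] rows 2.3
[-0.  15.1 -0.2] [0.0026 0.0889 0.1793] rows 3.2
```

```bash
python3 go.py -l 15 0.448 -0.007 0.15 0 0.448 -0.007 0.067 0
```

```text
t 1.4 pos [ 0.3601 -0.016   0.2393] yaw -0.22 F [-0.3 -0.9 -0.6] gap 0.0931 grip 0.0 q [-11. -33. 118.  -0.  95. -10.]
[-0.  15.1 -0.2] [0.0095 0.0879 0.0893] rows 2.0
[-0.  15.1 -0.2] [0.0096 0.0879 0.1723] rows 3.1
```

```bash
python3 drive.py '0 15 0 0.0095 0.088 0.05 0.093;0 15 0 0.0095 0.088 0.08 0.093;0 15 0 0.0095 0.088 0.09 0.093;0 15 0 0.0096 0.088 0.14 0.093;0 15 0 0.0096 0.088 0.172 0.093'; python3 drive.py '0 0 0 0 0 0 0.093;0 0 0 0 0 0 0.03;0 0 0 0 0 0 0.03;0 0 0 0 0 0 0.03' 25;python3 go.py -l 15 0.448 -0.007 0.17 0
```

```text
t: 2.02
ee_pos: [0.4475, -0.0017, 0.0672]
ee_rot: [[-0.002, 1.0, -0.001], [0.966, 0.002, 0.258], [0.258, -0.0, -0.966]]
wrist_force: [-0.2, -1.0, 0.7]
finger_gap: 0.0928
grip_force: 0.0
t: 2.52
ee_pos: [0.4493, -0.0027, 0.0693]
ee_rot: [[-0.001, 1.0, 0.002], [0.966, 0.001, 0.258], [0.258, 0.002, -0.966]]
wrist_force: [-0.0, 0.2, 0.2]
finger_gap: 0.0678
grip_force: 0.0
t 2.525 pos [ 0.4493 -0.0027  0.0693] yaw 0.03 F [-0.   0.2  0.2] gap 0.0678 grip 0.0 q [-19.  -6. 117.  15.  75. -24.]
[0.1 0.1 0.1] [ 0.0219 -0.0011 -0.0984] rows 1.6
```

```bash
python3 drive.py '0 0 0 -0.004 0 -0.001 0.03;0 0 0 -0.004 0 -0.001 0.03;0 0 0 -0.004 0 -0.001 0.03;0 0 0 -0.004 0 -0.001 0.03;0 0 0 -0.004 0 -0.001 0.03' 25;python3 go.py -l 15 0.448 -0.007 0.17 0
```

```text
t: 3.15
ee_pos: [0.4484, -0.0067, 0.0678]
ee_rot: [[-0.0, 1.0, 0.0], [0.966, 0.0, 0.259], [0.259, 0.0, -0.966]]
wrist_force: [0.6, -1.2, 1.0]
finger_gap: 0.0442
grip_force: 25.0
t 3.15 pos [ 0.4484 -0.0067  0.0678] yaw 0.02 F [ 0.6 -1.2  1. ] gap 0.0442 grip 25.0 q [-19.  -6. 117.  15.  75. -24.]
[0. 0. 0.] [ 0.0261 -0.0004 -0.0988] rows 1.6
```

```bash
python3 go.py -l 15 0.44 -0.06 0.25 0 0.432 -0.373 0.26 0
```

```text
t 3.15 pos [ 0.4484 -0.0067  0.0678] yaw 0.02 F [ 0.6 -1.2  1. ] gap 0.0442 grip 25.0 q [-19.  -6. 117.  15.  75. -24.]
[0. 0. 0.] [-0.0044 -0.0084 -0.1898] rows 3.0
[0. 0. 0.] [-0.3042 -0.0165 -0.2804] rows 6.6
```

```bash
python3 drive.py '0 0 0 0.005 0 -0.04 0.03;0 0 0 0 -0.008 -0.1 0.03;0 0 0 -0.0044 -0.008 -0.15 0.03;0 0 0 -0.0044 -0.0084 -0.19 0.03;0 0 0 -0.06 -0.01 -0.206 0.03'; python3 go.py -l 15 0.432 -0.373 0.26 0
```

```text
t: 3.78
ee_pos: [0.44, -0.1176, 0.255]
ee_rot: [[-0.006, 1.0, 0.005], [0.967, 0.004, 0.257], [0.257, 0.006, -0.967]]
wrist_force: [1.4, -0.6, -2.4]
finger_gap: 0.0438
grip_force: 25.0
t 3.775 pos [ 0.44   -0.1176  0.255 ] yaw 0.25 F [ 1.4 -0.6 -2.4] gap 0.0438 grip 25.0 q [-32. -11. 101.  13.  98. -32.]
[0.3 0.1 0.3] [-0.2455 -0.0091 -0.0704] rows 4.1
```

```bash
python3 drive.py '0 0 0 -0.06 -0.002 -0.017 0.03;0 0 0 -0.12 -0.004 -0.035 0.03;0 0 0 -0.18 -0.007 -0.052 0.03;0 0 0 -0.225 -0.009 -0.063 0.03;0 0 0 -0.246 -0.009 -0.07 0.03'; python3 go.py -l 15 0.432 -0.373 0.11 0 0.432 -0.373 0.0745 0; python3 wr.py w2
```

```text
t: 4.4
ee_pos: [0.4284, -0.3757, 0.2535]
ee_rot: [[0.002, 1.0, -0.001], [0.965, -0.002, 0.26], [0.26, -0.002, -0.965]]
wrist_force: [0.4, 0.5, -1.3]
finger_gap: 0.044
grip_force: 25.0
t 4.4 pos [ 0.4284 -0.3757  0.2535] yaw -0.11 F [ 0.4  0.5 -1.3] gap 0.044 grip 25.0 q [-52.  13.  77.   9. 102. -51.]
[-0.1 -0.1 -0.1] [-0.0348  0.0039  0.1392] rows 2.3
[-0.1 -0.1 -0.1] [-0.044   0.0039  0.1735] rows 2.9
[[1.0, -0.002, -0.002, 0.429], [-0.002, -1.0, -0.029, -0.341], [-0.002, 0.029, -1.0, 0.435], [0.0, 0.0, 0.0, 1.0]]
```

View pics/w2.png

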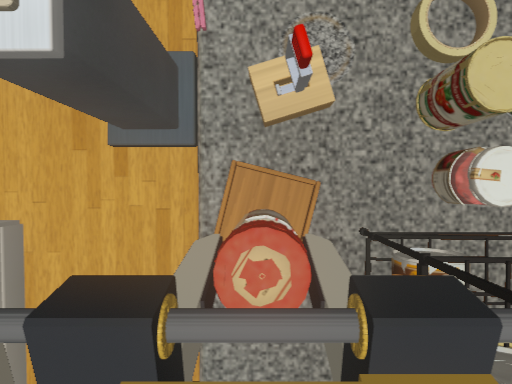

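Wrist picture: tray corners (235,161) and (319,182) clear and empty, jar held upright; block corners (248,70), (335,98), (266,124); the hook's lower seat shows at (283,89) on the robot side of its strap, so it opens towards −x.

Run:
```python
from h import *
f=dict(np.load("pics/w2.npz"))
A=onz(f,235,161,.024);B=onz(f,319,182,.024);d=B-A;n=np.array([d[1],-d[0],0]);print("tray",A,B,np.linalg.norm(d),(A+B)/2+n/2*.116/np.linalg.norm(d))
P=[onz(f,*q,.034) for q in[(248,70),(335,98),(266,124)]];print("block",np.round(P,4),(P[0]+P[1])/2,np.linalg.norm(P[0]-P[2]),np.linalg.norm(P[1]-P[2]),[np.degrees(np.arctan2(*(P[1]-P[2])[1::-1])),np.degrees(np.arctan2(*(P[2]-P[0])[1::-1]))+90])
h=cv2.cvtColor(f["color"],cv2.COLOR_RGB2HSV);m=np.uint8(((h[...,0]<10)|(h[...,0]>170))&(h[...,1]>150)&(h[...,2]>60));m[80:]=0;m[:,:270]=0;m[:,330:]=0
c=max(cv2.findContours(m,0,2)[0],key=cv2.contourArea);b=cv2.boxPoints(cv2.minAreaRect(c));print(b.tolist())
print("brightness levels along tab");ys,xs=np.nonzero(m&(h[...,2]>190));print(len(xs));r=cv2.minAreaRect(np.c_[xs,ys].astype(np.float32));print(r);print("tabtop",[np.round(onz(f,*q,.152),4).tolist() for q in cv2.boxPoints(r)])
```

```text
tray [ 0.39395341 -0.30812846  0.024     ] [ 0.49968037 -0.33472711  0.024     ] 0.1090214514355221 [ 0.43266627 -0.3776751   0.024     ]
block [[ 0.4111 -0.1985  0.034 ]
 [ 0.5171 -0.2325  0.034 ]
 [ 0.4329 -0.2639  0.034 ]] [ 0.46412473 -0.21549714  0.034     ] 0.06895549022739372 0.08986361799722818 [np.float64(20.409579807578854), np.float64(18.445980014464)]
[[287.5094299316406, 27.283018112182617], [303.3584899902344, 22.75471305847168], [315.1698303222656, 64.09432983398438], [299.3207702636719, 68.62263488769531]]
brightness levels along tab
244
((303.19647216796875, 39.622161865234375), (31.016529083251953, 8.030169486999512), 72.47443389892578)
tabtop [[0.4564, -0.2034, 0.152], [0.4629, -0.2014, 0.152], [0.471, -0.2264, 0.152], [0.4644, -0.2284, 0.152]]
```

```bash
python3 drive.py '0 0 0 -0.016 0.004 0.06 0.03;0 0 0 -0.03 0.004 0.115 0.03;0 0 0 -0.038 0.004 0.153 0.03;0 0 0 -0.0425 0.004 0.169 0.03;0 0 0 -0.0425 0.004 0.169 0.03'; python3 drive.py '0 0 0 -0.0012 0 0.0045 0.03;0 0 0 -0.0012 0 0.0045 0.03';python3 go.py -l 15 0.432 -0.373 0.0745 0
```

```text
t: 5.08
ee_pos: [0.4331, -0.3702, 0.0802]
ee_rot: [[-0.0, 1.0, -0.001], [0.965, 0.001, 0.261], [0.261, -0.001, -0.965]]
wrist_force: [-0.5, 0.2, -0.9]
finger_gap: 0.0439
grip_force: 25.0
t: 5.32
ee_pos: [0.4342, -0.3718, 0.0777]
ee_rot: [[-0.001, 1.0, 0.001], [0.966, 0.0, 0.257], [0.257, 0.002, -0.966]]
wrist_force: [-0.5, 0.1, -2.7]
finger_gap: 0.044
grip_force: 25.0
t 5.325 pos [ 0.4342 -0.3718  0.0777] yaw 0.03 F [-0.5  0.1 -2.7] gap 0.044 grip 25.0 q [-52.  20.  87.   9.  85. -54.]
[0.1 0.1 0. ] [-0.002  -0.0022  0.0028] rows 0.1
```

```bash
python3 drive.py '0 0 0 -0.0005 0 0.0015 0.03;0 0 0 -0.001 0 0.003 0.03;0 0 0 -0.001 0 0.003 0.03';python3 go.py
```

```text
t: 5.7
ee_pos: [0.4338, -0.3714, 0.0738]
ee_rot: [[-0.001, 1.0, 0.001], [0.966, 0.0, 0.258], [0.258, 0.001, -0.966]]
wrist_force: [-0.0, 0.3, 2.9]
finger_gap: 0.0438
grip_force: 25.0
t 5.7 pos [ 0.4338 -0.3714  0.0738] yaw 0.02 F [-0.   0.3  2.9] gap 0.0438 grip 25.0 q [-52.  20.  87.   9.  84. -54.]
```

```bash
python3 drive.py '0 0 0 0 0 0 0.093;0 0 0 0 0 0 0.093;0 0 0 0 0 0 0.093;0 0 0 0 0 0 0.093;0 0 0 0 0 0 0.093'; python3 drive.py '0 0 0 0.006 0 -0.024 0.093;0 0 0 0.02 0 -0.075 0.093;0 0 0 0.034 0 -0.127 0.093;0 0 0 0.042 0 -0.155 0.093';python3 wr.py w3; python3 go.py 0.4637 -0.215 0.23 107.5
```

```text
t: 6.32
ee_pos: [0.4334, -0.3711, 0.0731]
ee_rot: [[-0.0, 1.0, -0.0], [0.966, 0.0, 0.259], [0.259, -0.0, -0.966]]
wrist_force: [0.8, -0.7, -0.8]
finger_gap: 0.0891
grip_force: 0.0
t: 6.82
ee_pos: [0.4342, -0.3715, 0.2374]
ee_rot: [[-0.001, 1.0, 0.003], [0.967, 0.0, 0.255], [0.255, 0.003, -0.967]]
wrist_force: [1.2, 0.2, -0.5]
finger_gap: 0.0932
grip_force: 0.0
[[1.0, 0.0, 0.003, 0.434], [0.0, -0.999, -0.034, -0.336], [0.003, 0.034, -0.999, 0.419], [0.0, 0.0, 0.0, 1.0]]
t 6.875 pos [ 0.435  -0.3723  0.2409] yaw 0.03 F [0.7 0.9 3.4] gap 0.0931 grip 0.0 q [-52.  13.  78.   9. 100. -51.]
[  13.9   -9.8 -106.8] [0.1494 0.0288 0.0504] rows 10.1
```

View pics/w3.png

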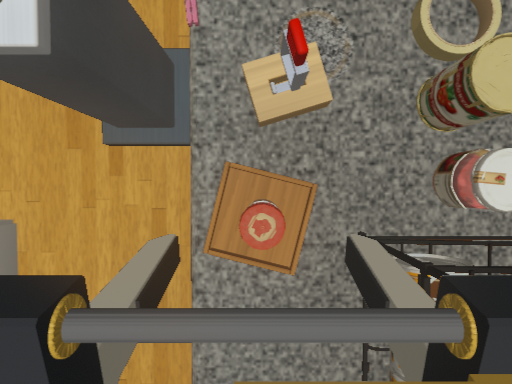

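The jar stands upright in the middle of the tray (262,223). Next, go over to the hook.

```bash
python3 drive.py '13.9 -9.8 -106.8 0.149 0.029 0.05 0.07;13.9 -9.8 -106.8 0.149 0.029 0.05 0.07;13.9 -9.8 -106.8 0.149 0.029 0.05 0.07;13.9 -9.8 -106.8 0.149 0.029 0.05 0.07;13.9 -9.8 -106.8 0.149 0.029 0.05 0.07' 60;python3 go.py 0.4637 -0.215 0.23 107.5
```

```text
t: 7.5
ee_pos: [0.4624, -0.213, 0.2236]
ee_rot: [[-0.805, 0.589, -0.068], [0.577, 0.805, 0.135], [0.134, 0.069, -0.989]]
wrist_force: [-0.1, -0.1, -1.1]
finger_gap: 0.0701
grip_force: 0.0
t 7.5 pos [ 0.4624 -0.213   0.2236] yaw 53.83 F [-0.1 -0.1 -1.1] gap 0.0701 grip 0.0 q [-34.   0.  93.   4.  95. -88.]
[  7.3  -5.3 -53.3] [-0.0013 -0.0004 -0.0067] rows 5.1
```

```bash
python3 drive.py '7.3 -5.3 -53.3 -0.001 0 -0.007 0.07;7.3 -5.3 -53.3 -0.001 0 -0.007 0.07;7.3 -5.3 -53.3 -0.001 0 -0.007 0.07;7.3 -5.3 -53.3 -0.001 0 -0.007 0.07;7.3 -5.3 -53.3 -0.001 0 -0.007 0.07';python3 drive.py '0 0 0 0 0 0 0.07';  python3 wr.py w4; python3 go.py 0.4637 -0.215 0.23 107.5
python3 - <<'E'
from h import *
f=dict(np.load("pics/w4.npz"));h=cv2.cvtColor(f["color"],cv2.COLOR_RGB2HSV);m=np.uint8(((h[...,0]<10)|(h[...,0]>170))&(h[...,1]>150)&(h[...,2]>60))
for c in sorted(cv2.findContours(m,0,2)[0],key=cv2.contourArea)[-4:]:
    r=cv2.minAreaRect(c);print(cv2.contourArea(c),np.round(r[0]),np.round(r[1]),r[2],"@z.152",np.round([onz(f,*q,.152) for q in cv2.boxPoints(r)],4).tolist())
E
```

```text
t: 8.12
ee_pos: [0.4636, -0.2151, 0.2303]
ee_rot: [[-0.956, -0.294, -0.0], [-0.294, 0.956, 0.0], [0.0, 0.0, -1.0]]
wrist_force: [-0.1, 0.5, 0.1]
finger_gap: 0.0701
grip_force: 0.0
t: 8.25
ee_pos: [0.4634, -0.2149, 0.2306]
ee_rot: [[-0.958, -0.287, -0.001], [-0.287, 0.958, 0.001], [0.001, 0.001, -1.0]]
wrist_force: [-0.4, 1.0, 0.0]
finger_gap: 0.0698
grip_force: 0.0
[[-0.287, 0.917, 0.276, 0.386], [0.958, 0.275, 0.084, -0.238], [0.002, 0.288, -0.958, 0.397], [0.0, 0.0, 0.0, 1.0]]
t 8.3 pos [ 0.4635 -0.2151  0.2306] yaw 106.51 F [ 0.7 -0.   0.9] gap 0.0698 grip 0.0 q [ -31.   -7.   98.    0.   89. -137.]
[ 0.1 -0.  -1. ] [-0.0003 -0.      0.0006] rows 0.1
9.0 [215. 305.] [4. 4.] 0.0 @z.152 [[0.5655, -0.2289, 0.152], [0.5616, -0.2299, 0.152], [0.5606, -0.2266, 0.152], [0.5645, -0.2256, 0.152]]
118.0 [199. 302.] [ 9. 24.] 90.0 @z.152 [[0.5632, -0.2527, 0.152], [0.5572, -0.2328, 0.152], [0.566, -0.2306, 0.152], [0.572, -0.2506, 0.152]]
579.5 [262. 200.] [17. 36.] 90.0 @z.152 [[0.4572, -0.2314, 0.152], [0.4492, -0.2044, 0.152], [0.4626, -0.2002, 0.152], [0.4707, -0.2275, 0.152]]
2549.0 [ 95. 106.] [54. 61.] 85.2363510131836 @z.152 [[0.4155, -0.3764, 0.152], [0.3999, -0.3361, 0.152], [0.4362, -0.3265, 0.152], [0.4526, -0.3687, 0.152]]
```

View pics/w4.png

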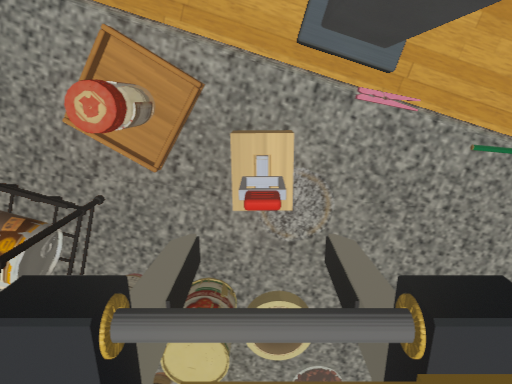

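Wrist picture: the tab is at (262,200), exactly square to the image and centred between the fingers, as is the block at (262,170). Descend and grasp.

```bash
python3 drive.py '0 0 0 0.0012 0 0.05 0.06;0 0 0 0.0012 0 0.09 0.05;0 0 0 0.0012 0 0.104 0.05'; python3 go.py; python3 drive.py '0 0 0 0 0 0 0.02;0 0 0 0 0 0 0.02;0 0 0 0 0 0 0.02;0 0 0 0 0 0 0.02;0 0 0 0 0 0 0.02' 50; python3 go.py
```

```text
t: 8.68
ee_pos: [0.4607, -0.2147, 0.1237]
ee_rot: [[-0.959, -0.284, -0.005], [-0.284, 0.959, 0.003], [0.004, 0.005, -1.0]]
wrist_force: [0.2, 0.6, 1.1]
finger_gap: 0.0505
grip_force: 0.0
t 8.675 pos [ 0.4607 -0.2147  0.1237] yaw 106.52 F [0.2 0.6 1.1] gap 0.0505 grip 0.0 q [ -31.   -3.  106.    0.   77. -137.]
t: 9.3
ee_pos: [0.4637, -0.2163, 0.1288]
ee_rot: [[-0.958, -0.288, 0.002], [-0.288, 0.958, -0.001], [-0.002, -0.002, -1.0]]
wrist_force: [-0.4, 0.2, 5.9]
finger_gap: 0.0295
grip_force: 50.0
t 9.3 pos [ 0.4637 -0.2163  0.1288] yaw 106.72 F [-0.4  0.2  5.9] gap 0.0295 grip 50.0 q [ -31.   -3.  105.    0.   77. -137.]
```

```bash
python3 drive.py '0 0 0 0 0 -0.02 0.02;0 0 0 0 0 -0.06 0.02;0 0 0 0 0 -0.12 0.02;0 0 0 0 0 -0.18 0.02;0 0 0 0 0 -0.209 0.02'; python3 go.py 0.40 0.06 0.336 90
python3 - <<'E'
from h import *
f=dict(np.load("pics/top0.npz"));h=cv2.cvtColor(f["color"],cv2.COLOR_RGB2HSV).astype(int);g=f["color"].astype(int)
print("rows across arm (V), cols 226..238")
for r in(188,192,196,200,204,208):print(r,h[r,224:240,2].tolist())
print("col along arm rows 196..226");print([int(h[r,230:233,2].mean()) for r in range(196,226)])
E
```

```text
t: 9.93
ee_pos: [0.4634, -0.2162, 0.3406]
ee_rot: [[-0.958, -0.288, 0.004], [-0.288, 0.958, -0.002], [-0.003, -0.004, -1.0]]
wrist_force: [0.5, -0.1, -1.4]
finger_gap: 0.0297
grip_force: 50.0
t 9.925 pos [ 0.4634 -0.2162  0.3406] yaw 106.72 F [ 0.5 -0.1 -1.4] gap 0.0297 grip 50.0 q [ -31.   -8.   88.    0.  100. -137.]
[-0.2  0.2 16.7] [-0.0187  0.2828  0.0036] rows 4.5
rows across arm (V), cols 226..238
188 [80, 77, 86, 73, 51, 56, 61, 60, 60, 62, 50, 52, 60, 59, 43, 24]
192 [82, 73, 75, 66, 50, 56, 61, 59, 61, 62, 52, 54, 59, 59, 61, 62]
196 [87, 90, 84, 81, 70, 60, 61, 59, 60, 61, 50, 54, 57, 58, 58, 58]
200 [72, 69, 63, 57, 53, 56, 60, 60, 61, 61, 49, 53, 58, 58, 58, 57]
204 [74, 70, 67, 74, 58, 38, 37, 37, 35, 34, 49, 56, 48, 48, 52, 53]
208 [70, 82, 86, 71, 46, 52, 62, 59, 62, 68, 65, 73, 82, 93, 91, 76]
col along arm rows 196..226
[60, 58, 60, 59, 60, 59, 52, 57, 36, 50, 59, 59, 61, 60, 59, 59, 60, 59, 60, 62, 55, 37, 70, 87, 74, 67, 71, 72, 76, 74]
```

```bash
python3 - <<'E'
from h import *
f=dict(np.load("pics/top0.npz"))
a=onz(f,231,216.6,.316);b=onz(f,231,203.6,.312);c=onz(f,231.2,190,.3)
print(a,b,c,"saddle x from tip",a[0]+.019,"from stop",b[0]-.014)
E
python3 drive.py '0 0 17 -0.019 0.283 0.004 0.02;0 0 17 -0.019 0.283 0.004 0.02;0 0 17 -0.019 0.283 0.004 0.02;0 0 17 -0.019 0.283 0.004 0.02;0 0 17 -0.019 0.283 0.004 0.02'
python3 - <<'E'
from wr import *
wrist("w5")
for n in("scene","top"):
    f=arm.grab_frame(n);cv2.imwrite(f"pics/{n}1.png",f["color"][:,:,::-1]);np.savez(f"pics/{n}1.npz",**f)
a=cv2.imread("pics/w5.png");b=cv2.imread("pics/scene1.png")[150:270,170:300]
cv2.imwrite("pics/mix.png",np.hstack([cv2.resize(a,(460,345)),cv2.resize(b,(340,345),interpolation=2)]))
E
python3 go.py 0.487 0.060 0.336 90
```

```text
[0.46872321 0.05745334 0.316     ] [0.50241144 0.05904592 0.312     ] [0.53937453 0.06116741 0.3       ] saddle x from tip 0.48772321352710746 from stop 0.48841144183330676
t: 10.55
ee_pos: [0.3983, 0.0632, 0.3326]
ee_rot: [[-1.0, 0.003, 0.001], [0.003, 1.0, 0.001], [-0.001, 0.001, -1.0]]
wrist_force: [0.4, 0.6, -1.8]
finger_gap: 0.0294
grip_force: 50.0
t 10.7 pos [0.3989 0.0621 0.3325] yaw 89.93 F [ 0.5 -0.4 -1.7] gap 0.0293 grip 50.0 q [  2. -25. 102.   0. 102. -88.]
[ 0.   0.  -0.1] [-0.0881 -0.002  -0.0035] rows 1.4
```

View pics/mix.png

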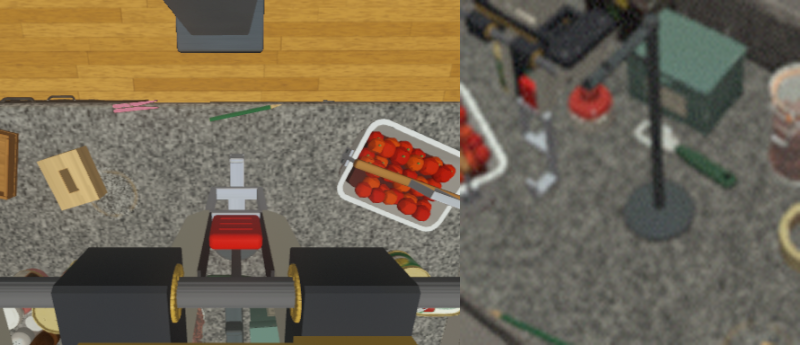

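Mixed picture: left, the hook held straight with its tab at (236,232), and the stand arm straight ahead at (234,320), in line. Right, the hook hangs upright in front of the stand tip. Slide on.

```bash
python3 go.py 0.488 0.0585 0.335 92; python3 drive.py '0 0 -1 -0.02 -0.0035 -0.003 0.02;0 0 -2 -0.05 -0.0035 -0.003 0.02;0 0 -2 -0.08 -0.0035 -0.003 0.02;0 0 -2 -0.089 -0.0035 -0.003 0.02;0 0 -2 -0.089 -0.0035 -0.003 0.02'; python3 go.py 0.488 0.0585 0.316 92
```

```text
t 10.7 pos [0.3989 0.0621 0.3325] yaw 89.93 F [ 0.5 -0.4 -1.7] gap 0.0293 grip 50.0 q [  2. -25. 102.   0. 102. -88.]
[ 0.   0.  -2.1] [-0.0891 -0.0035 -0.0025] rows 1.4
t: 11.32
ee_pos: [0.4882, 0.0561, 0.3346]
ee_rot: [[-1.0, -0.029, -0.002], [-0.029, 1.0, 0.0], [0.002, 0.001, -1.0]]
wrist_force: [0.5, -0.5, 0.7]
finger_gap: 0.0296
grip_force: 50.0
t 11.325 pos [0.4882 0.0561 0.3346] yaw 91.67 F [ 0.5 -0.5  0.7] gap 0.0296 grip 50.0 q [  1. -10.  91.   0. 100. -91.]
[ 0.  -0.1 -0.3] [0.0001 0.0024 0.0186] rows 0.3
```

```bash
python3 drive.py '0 0 0 0 0.002 0.006 0.02;0 0 0 0 0.002 0.013 0.02;0 0 0 0 0.002 0.018 0.02;0 0 0 0 0.002 0.018 0.02'; python3 drive.py '0 0 0 0 0 0.002 0.02;0 0 0 0 0 0.004 0.02;0 0 0 0 0 0.004 0.02'; python3 go.py
```

```text
t: 11.82
ee_pos: [0.4877, 0.0589, 0.3162]
ee_rot: [[-1.0, -0.03, -0.002], [-0.03, 1.0, 0.001], [0.002, 0.001, -1.0]]
wrist_force: [-0.3, -1.6, -1.9]
finger_gap: 0.0294
grip_force: 50.0
t: 12.2
ee_pos: [0.4883, 0.0589, 0.3129]
ee_rot: [[-1.0, -0.03, -0.001], [-0.03, 1.0, 0.001], [0.001, 0.001, -1.0]]
wrist_force: [-0.2, -0.1, -1.5]
finger_gap: 0.03
grip_force: 50.0
t 12.2 pos [0.4883 0.0589 0.3129] yaw 91.73 F [-0.2 -0.1 -1.5] gap 0.03 grip 50.0 q [  1. -11.  93.   0.  97. -91.]
```

```bash
python3 drive.py '0 0 0 0 0 0.0015 0.02;0 0 0 0 0 0.003 0.02;0 0 0 0 0 0.003 0.02'; python3 go.py
```

```text
t: 12.58
ee_pos: [0.4885, 0.0589, 0.3127]
ee_rot: [[-1.0, -0.03, 0.002], [-0.03, 1.0, 0.001], [-0.002, 0.001, -1.0]]
wrist_force: [-6.4, 0.5, 14.0]
finger_gap: 0.0295
grip_force: 50.0
t 12.575 pos [0.4885 0.0589 0.3127] yaw 91.74 F [-6.4  0.5 14. ] gap 0.0295 grip 50.0 q [  1. -11.  93.   0.  97. -91.]
```

```bash
python3 drive.py '0 0 0 0 0 -0.002 0.03;0 0 0 0 0 -0.002 0.06;0 0 0 0 0 -0.002 0.06;0 0 0 0 0 -0.002 0.06;0 0 0 0 0 -0.002 0.06'; python3 drive.py '0 0 0 0 0 -0.02 0.06;0 0 0 0 0 -0.045 0.06;0 0 0 0.05 0 -0.05 0.06;0 0 0 0.11 0 -0.05 0.06;0 0 0 0.15 0 -0.05 0.06'
python3 - <<'E'
from wr import *
wrist("w6")
for n in("scene","top"):
    f=arm.grab_frame(n);cv2.imwrite(f"pics/{n}2.png",f["color"][:,:,::-1]);np.savez(f"pics/{n}2.npz",**f)
from h import *
for n in("w6","top2","scene2"):
    f=dict(np.load(f"pics/{n}.npz"));h=cv2.cvtColor(f["color"],cv2.COLOR_RGB2HSV);m=np.uint8(((h[...,0]<10)|(h[...,0]>170))&(h[...,1]>150)&(h[...,2]>60))
    print(n,"expect tab at",[proj(f,np.array([.488,.0585,z])).round(1).tolist() for z in(.306,.336)])
    for c in cv2.findContours(m,0,2)[0]:
        if cv2.contourArea(c)>12:r=cv2.minAreaRect(c);print("  ",cv2.contourArea(c),np.round(r[0],1),np.round(r[1],1),r[2])
E
python3 go.py
```

```text
t: 13.2
ee_pos: [0.4882, 0.0589, 0.3117]
ee_rot: [[-1.0, -0.03, -0.001], [-0.03, 1.0, 0.001], [0.001, 0.001, -1.0]]
wrist_force: [0.1, -0.1, -0.6]
finger_gap: 0.0598
grip_force: 0.0
t: 13.82
ee_pos: [0.3366, 0.0543, 0.3622]
ee_rot: [[-1.0, -0.03, -0.0], [-0.03, 1.0, 0.001], [0.0, 0.001, -1.0]]
wrist_force: [1.2, -0.3, -0.1]
finger_gap: 0.0602
grip_force: 0.0
w6 expect tab at [[261.5, 380.6], [261.5, 412.9]]
   29.5 [262.  380.5] [ 1. 30.] 90.0
   1322.0 [423.7 256. ] [78.2 23. ] 22.10944938659668
   2808.5 [438.9 220.2] [95.3 36.4] 20.556041717529297
top2 expect tab at [[231.3, 209.5], [229.9, 208.1]]
   181.5 [388.5 238.5] [15. 15.] 90.0
   299.0 [153.2 239. ] [48.  14.1] 22.833654403686523
   483.0 [159.2 222.5] [43.5 15.9] 23.749494552612305
   41.5 [230.5 208. ] [ 4. 11.] 90.0
   15.5 [480. 179.] [ 2. 20.] 90.0
   205.5 [186. 169.] [14. 18.] 90.0
scene2 expect tab at [[220.9, 174.6], [220.2, 166.8]]
   52.5 [504.7 323.1] [14.6  8.2] 23.96249008178711
   76.5 [335.7 307.4] [16.5 15.2] 63.43495178222656
   13.0 [494.8 274.8] [3.5 5.7] 45.0
   106.5 [441.5 254. ] [19.7  7.6] 26.56505012512207
   390.5 [157. 203.] [28.6 17. ] 63.43495178222656
   166.5 [171. 196.] [27.3  8.8] 57.9946174621582
   27.0 [215.  186.6] [10.8  5.5] 60.945396423339844
   44.5 [221.8 170.4] [10.7  6.3] 26.56505012512207
t 13.975 pos [0.3378 0.0544 0.3629] yaw 91.74 F [ 0.6 -0.8 -0.1] gap 0.0605 grip 0.0 q [  0. -34. 106.   0. 108. -91.]
```

Numerically checked: the tab sits where expected in the top (230.5,208) and wrist (262,380) frames, level and square, so the hook hangs on the stand. Now the basket.

```bash
python3 go.py 0.46 0.36 0.26 -19; python3 drive.py '0 0 54 -0.04 0.10 0.03 0.05;0 0 54 -0.06 0.15 0.05 0.05;0 0 54 -0.08 0.20 0.06 0.05;0 0 54 -0.1 0.24 0.07 0.05;0 0 54 -0.12 0.28 0.1 0.05'; python3 go.py 0.46 0.36 0.26 -19
```

```text
t 13.975 pos [0.3378 0.0544 0.3629] yaw 91.74 F [ 0.6 -0.8 -0.1] gap 0.0605 grip 0.0 q [  0. -34. 106.   0. 108. -91.]
[2.000e-01 1.000e-01 1.107e+02] [-0.1312  0.3017  0.1034] rows 10.3
t: 14.6
ee_pos: [0.4377, 0.3085, 0.2774]
ee_rot: [[-0.676, 0.737, 0.001], [0.737, 0.676, 0.001], [0.001, 0.001, -1.0]]
wrist_force: [0.6, 0.4, -0.1]
finger_gap: 0.0501
grip_force: 0.0
t 14.6 pos [0.4377 0.3085 0.2774] yaw 42.55 F [ 0.6  0.4 -0.1] gap 0.0501 grip 0.0 q [ 30.  -4.  91.   0.  93. -13.]
[ 0.1 -0.1 61.6] [0.0228 0.0512 0.0175] rows 5.8
```

```bash
python3 drive.py '0 0 62 0.002 0.01 0.005 0.05;0 0 62 0.002 0.01 0.005 0.05;0 0 62 0.002 0.01 0.005 0.05;0 0 62 0.002 0.01 0.005 0.05;0 0 62 0.002 0.01 0.005 0.05';python3 drive.py '0 0 10 0 0 0 0.05;0 0 10 0 0 0 0.05'; python3 wr.py w7; python3 go.py
```

```text
t: 15.22
ee_pos: [0.4427, 0.3144, 0.2717]
ee_rot: [[0.194, 0.981, -0.002], [0.981, -0.194, -0.0], [-0.0, -0.002, -1.0]]
wrist_force: [0.2, -0.1, -0.2]
finger_gap: 0.0497
grip_force: 0.0
t: 15.48
ee_pos: [0.4425, 0.3143, 0.2719]
ee_rot: [[0.355, 0.935, -0.002], [0.935, -0.355, 0.0], [-0.001, -0.002, -1.0]]
wrist_force: [0.1, 0.5, -0.1]
finger_gap: 0.05
grip_force: 0.0
[[0.935, -0.339, -0.104, 0.471], [-0.355, -0.895, -0.269, 0.39], [-0.002, 0.289, -0.957, 0.438], [0.0, 0.0, 0.0, 1.0]]
t 15.525 pos [0.4424 0.3142 0.272 ] yaw -20.62 F [-0.5  1.1  0.6] gap 0.0497 grip 0.0 q [30. -2. 90.  0. 93. 51.]
```

View pics/w7.png

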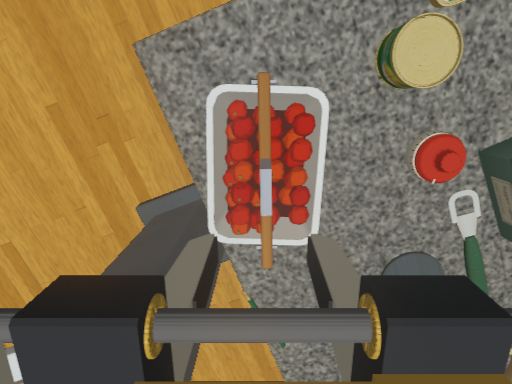

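Wrist picture: handle bar from (264,72) to (267,268), the eye between (265,163) and (266,216); the bar is centred between the fingers and almost square to them.

```bash
python3 - <<'E'
from h import *
f=dict(np.load("pics/w7.npz"));a=onz(f,264,72,.124);b=onz(f,267,268,.118);c=(a+b)/2;d=(a-b)[:2];print(a,b,np.linalg.norm(d),"centre",c,"yaw",np.degrees(np.arctan2(d[1],d[0]))-90)
u=d/np.linalg.norm(d);print("grasp",c[:2]+.071*u)
E
python3 go.py 0.4685 0.3797 0.16 -19 0.4685 0.3797 0.103 -19
```

```text
[0.48051767 0.41047157 0.124     ] [0.41257379 0.22106893 0.118     ] 0.20122060420467963 centre [0.44654573 0.31577025 0.121     ] yaw -19.734290390745187
grasp [0.47051949 0.38260033]
t 15.525 pos [0.4424 0.3142 0.272 ] yaw -20.62 F [-0.5  1.1  0.6] gap 0.0497 grip 0.0 q [30. -2. 90.  0. 93. 51.]
[-0.1  0.  -1.6] [0.0706 0.0015 0.112 ] rows 2.1
[-0.1  0.  -1.6] [0.0706 0.0016 0.169 ] rows 2.9
```

```bash
python3 go.py 0.470 0.381 0.103 -19.5; python3 drive.py '0 0 -1 0.045 0.002 0.03 0.05;0 0 -1 0.0723 0.0025 0.08 0.05;0 0 -1 0.0723 0.0025 0.12 0.05;0 0 -1 0.0723 0.0025 0.155 0.05;0 0 -1 0.0723 0.0025 0.169 0.05'; python3 drive.py '0 0 0 0 0 0 0.04;0 0 0 0 0 0 0.03';python3 go.py 0.470 0.381 0.103 -19.5
```

```text
t 15.525 pos [0.4424 0.3142 0.272 ] yaw -20.62 F [-0.5  1.1  0.6] gap 0.0497 grip 0.0 q [30. -2. 90.  0. 93. 51.]
[-0.1  0.  -1.1] [0.0723 0.0026 0.169 ] rows 2.9
t: 16.15
ee_pos: [0.4686, 0.38, 0.1007]
ee_rot: [[0.336, 0.942, -0.005], [0.942, -0.336, -0.002], [-0.003, -0.004, -1.0]]
wrist_force: [-0.2, -0.4, 0.1]
finger_gap: 0.0501
grip_force: 0.0
t: 16.4
ee_pos: [0.4711, 0.3815, 0.106]
ee_rot: [[0.339, 0.941, 0.002], [0.941, -0.339, 0.002], [0.003, 0.001, -1.0]]
wrist_force: [-0.0, -0.6, 0.2]
finger_gap: 0.0344
grip_force: 0.0
t 16.4 pos [0.4711 0.3815 0.106 ] yaw -19.79 F [-0.  -0.6  0.2] gap 0.0344 grip 0.0 q [34. 13. 91.  0. 76. 54.]
[ 0.  -0.2 -0.3] [-0.0009 -0.0009  0.003 ] rows 0.1
```

```bash
python3 drive.py '0 0 0 -0.001 -0.001 0.002 0.02;0 0 0 -0.001 -0.001 0.003 0.005;0 0 0 -0.001 -0.001 0.003 0.005;0 0 0 -0.001 -0.001 0.003 0.005;0 0 0 -0.001 -0.001 0.003 0.005' 60; python3 drive.py '0 0 0 0 0 0 0.005'; python3 go.py
```

```text
t: 17.02
ee_pos: [0.4691, 0.3804, 0.1016]
ee_rot: [[0.339, 0.941, 0.0], [0.941, -0.339, 0.001], [0.001, -0.0, -1.0]]
wrist_force: [0.7, -0.3, 4.9]
finger_gap: 0.0112
grip_force: 60.0
t: 17.15
ee_pos: [0.4691, 0.3804, 0.1016]
ee_rot: [[0.339, 0.941, 0.0], [0.941, -0.339, 0.001], [0.001, -0.0, -1.0]]
wrist_force: [0.4, -1.6, 4.9]
finger_gap: 0.0114
grip_force: 60.0
t 17.15 pos [0.4691 0.3804 0.1016] yaw -19.83 F [ 0.4 -1.6  4.9] gap 0.0114 grip 60.0 q [34. 13. 92.  0. 75. 54.]
```

```bash
cat > rim.py <<'E'
import sys
from wr import *
f=wrist(sys.argv[1]);h=cv2.cvtColor(f["color"],cv2.COLOR_RGB2HSV);m=np.uint8((h[...,1]<30)&(h[...,2]>175));m[235:]=0
c=max(cv2.findContours(m,0,2)[0],key=cv2.contourArea);print("rim",cv2.boundingRect(c),cv2.minAreaRect(c))
m=np.uint8((h[...,0]>8)&(h[...,0]<20)&(h[...,1]>110)&(h[...,2]<200));m[235:]=0;m[:,:235]=0;m[:,290:]=0
cs=cv2.findContours(m,0,2)[0]
if cs:print("bar",cv2.boundingRect(max(cs,key=cv2.contourArea)))
E
python3 rim.py w8; python3 drive.py '0 0 0 0 0 -0.006 0.005;0 0 0 0 0 -0.018 0.005;0 0 0 0 0 -0.035 0.005;0 0 0 0 0 -0.053 0.005;0 0 0 0 0 -0.057 0.005'; python3 rim.py w9; python3 go.py
```

```text
rim (268, 200, 105, 35) ((321.7337646484375, 210.59268188476562), (109.27037048339844, 25.19964027404785), 15.140983581542969)
bar (235, 0, 55, 32)
t: 17.82
ee_pos: [0.4699, 0.381, 0.1608]
ee_rot: [[0.339, 0.941, 0.002], [0.941, -0.339, 0.003], [0.004, 0.001, -1.0]]
wrist_force: [0.5, 0.5, -2.2]
finger_gap: 0.0113
grip_force: 60.0
rim (268, 200, 105, 35) ((321.88824462890625, 210.18588256835938), (109.30267333984375, 25.543434143066406), 15.488502502441406)
bar (235, 0, 55, 48)
t 17.875 pos [0.4696 0.3809 0.1603] yaw -19.83 F [ 0.3 -0.8 -2.6] gap 0.0117 grip 60.0 q [34. 10. 89.  0. 81. 54.]
```

```bash
python3 go.py 0.43 0.25 0.16 -8 0.3975 0.1285 0.158 2
```

```text
t 17.875 pos [0.4696 0.3809 0.1603] yaw -19.83 F [ 0.3 -0.8 -2.6] gap 0.0117 grip 60.0 q [34. 10. 89.  0. 81. 54.]
[  0.1  -0.2 -11.8] [-1.365e-01  7.100e-03 -1.000e-04] rows 2.2
[  0.1  -0.2 -21.8] [-0.2619  0.0178  0.0015] rows 4.2
```

```bash
python3 drive.py '0 0 -2 -0.015 0 0 0.005;0 0 -5 -0.04 0.001 0 0.005;0 0 -8 -0.07 0.003 0 0.005;0 0 -11 -0.105 0.005 0 0.005;0 0 -13 -0.14 0.007 0 0.005'; python3 go.py  0.3975 0.1285 0.158 2
```

```text
t: 18.5
ee_pos: [0.427, 0.245, 0.1573]
ee_rot: [[0.117, 0.993, -0.002], [0.993, -0.117, 0.0], [0.0, -0.002, -1.0]]
wrist_force: [0.0, -0.4, -2.5]
finger_gap: 0.0116
grip_force: 60.0
t 18.5 pos [0.427  0.245  0.1573] yaw -6.74 F [ 0.  -0.4 -2.5] gap 0.0116 grip 60.0 q [ 24.  -7. 106.   0.  81.  31.]
[-0.1 -0.  -8.7] [-0.1192 -0.0157 -0.0006] rows 1.9
```

```bash
python3 drive.py '0 0 -2 -0.035 -0.004 0 0.005;0 0 -5 -0.07 -0.009 0 0.005;0 0 -7.5 -0.1 -0.013 0 0.005;0 0 -8.7 -0.116 -0.0155 -0.0005 0.005;0 0 -8.7 -0.119 -0.0157 -0.0006 0.005'; python3 drive.py '0 0 0 0 0 0 0.005'
python3 - <<'E'
from wr import *
from h import *
for n in("scene","top"):
    f=arm.grab_frame(n);cv2.imwrite(f"pics/{n}3.png",f["color"][:,:,::-1]);np.savez(f"pics/{n}3.npz",**f)
f=dict(np.load("pics/top3.npz"));s=dict(np.load("pics/scene3.npz"))
st=arm.state();p=st["ee_pos"];y=st["ee_rot"][:,0]
for k,off,z in(("eye top",-.07,.0704),("bar -y end",-.17,.0224),("bar +y end",.03,.0224)):
    q=p+y*off+[0,0,z];print(k,q.round(4),"top",proj(f,q).round(1),"scene",proj(s,q).round(1))
h=cv2.cvtColor(f["color"],cv2.COLOR_RGB2HSV);m=np.uint8((h[...,0]>8)&(h[...,0]<20)&(h[...,1]>110)&(h[...,2]>40));m[:170]=0;m[262:]=0;m[:,150:]*=1;m[:,310:]=0
for c in cv2.findContours(m,0,2)[0]:
    if cv2.contourArea(c)>8:print("top bar",cv2.contourArea(c),cv2.boundingRect(c))
h=cv2.cvtColor(s["color"],cv2.COLOR_RGB2HSV);m=np.uint8((h[...,0]>8)&(h[...,0]<20)&(h[...,1]>110)&(h[...,2]>40));m[:150]=0;m[280:]=0;m[:,:130]=0;m[:,300:]=0
for c in cv2.findContours(m,0,2)[0]:
    if cv2.contourArea(c)>8:print("scene bar",cv2.contourArea(c),cv2.boundingRect(c))
E
python3 go.py 0.4856 0.1285 0.158 2
```

```text
t: 19.12
ee_pos: [0.3977, 0.1291, 0.1582]
ee_rot: [[-0.031, 1.0, -0.001], [1.0, 0.031, 0.001], [0.001, -0.001, -1.0]]
wrist_force: [-0.2, 0.1, -2.0]
finger_gap: 0.0116
grip_force: 60.0
t: 19.25
ee_pos: [0.3981, 0.1301, 0.1584]
ee_rot: [[-0.032, 0.999, -0.001], [0.999, 0.032, 0.001], [0.001, -0.001, -1.0]]
wrist_force: [0.3, -0.1, -1.8]
finger_gap: 0.0114
grip_force: 60.0
eye top [0.4004 0.0604 0.2287] top [232.9 245.2] scene [202.3 210.6]
bar -y end [ 0.4037 -0.0395  0.1806] top [270.7 245.6] scene [230.4 236.8]
bar +y end [0.3971 0.1604 0.1808] top [199.3 246.3] scene [179.  207.2]
top bar 18.0 (218, 245, 9, 4)
top bar 95.5 (242, 244, 29, 5)
top bar 6553.5 (29, 170, 81, 92)
scene bar 182.5 (130, 246, 12, 34)
scene bar 143.0 (188, 211, 44, 30)
t 19.35 pos [0.3981 0.1304 0.1584] yaw 1.88 F [ 0.  -0.6 -2.3] gap 0.0118 grip 60.0 q [ 11. -20. 117.   0.  83.   9.]
[-0.1 -0.1 -0.1] [-0.0047  0.0874  0.0003] rows 1.4
```

Bar end in the top frame is at (270.5,246) against (270.7,245.6) predicted, so the basket hangs level in the grip and the eye position is trusted. Slide it on.

```bash
python3 drive.py '0 0 0 -0.003 0.015 0 0.005;0 0 0 -0.0035 0.035 0 0.005;0 0 0 -0.004 0.058 0 0.005;0 0 0 -0.004 0.078 0 0.005;0 0 0 -0.004 0.0865 0 0.005'; python3 drive.py '0 0 0 0 0.001 0 0.005;0 0 0 0 0.001 0 0.005'; python3 go.py 0.4856 0.1285 0.1355 2
```

```text
t: 19.98
ee_pos: [0.4853, 0.1293, 0.158]
ee_rot: [[-0.033, 0.999, -0.001], [0.999, 0.033, 0.001], [0.001, -0.001, -1.0]]
wrist_force: [-0.0, -0.3, -2.8]
finger_gap: 0.0114
grip_force: 60.0
t: 20.23
ee_pos: [0.4851, 0.1289, 0.1582]
ee_rot: [[-0.033, 0.999, -0.001], [0.999, 0.033, 0.001], [0.001, -0.001, -1.0]]
wrist_force: [-0.0, 0.6, -2.1]
finger_gap: 0.0112
grip_force: 60.0
t 20.225 pos [0.4851 0.1289 0.1582] yaw 1.88 F [-0.   0.6 -2.1] gap 0.0112 grip 60.0 q [  9.  -6. 105.   0.  81.   7.]
[-0.1 -0.  -0.1] [-0.0004  0.0006  0.0227] rows 0.4
```

```bash
python3 drive.py '0 0 0 0 0.0005 0.006 0.005;0 0 0 0 0.0005 0.012 0.005;0 0 0 0 0.0005 0.018 0.005;0 0 0 0 0.0005 0.021 0.005;0 0 0 0 0.0005 0.021 0.005'; python3 go.py; python3 drive.py '0 0 0 0 0 0.0015 0.005;0 0 0 0 0 0.003 0.005;0 0 0 0 0 0.003 0.005';python3 go.py
```

```text
t: 20.85
ee_pos: [0.4858, 0.1286, 0.137]
ee_rot: [[-0.033, 0.999, -0.002], [0.999, 0.033, 0.001], [0.001, -0.002, -1.0]]
wrist_force: [0.7, 0.2, -2.4]
finger_gap: 0.0116
grip_force: 60.0
t 20.85 pos [0.4858 0.1286 0.137 ] yaw 1.86 F [ 0.7  0.2 -2.4] gap 0.0116 grip 60.0 q [  9.  -5. 106.   0.  78.   7.]
t: 21.22
ee_pos: [0.4861, 0.1287, 0.1343]
ee_rot: [[-0.033, 0.999, -0.001], [0.999, 0.033, 0.001], [0.001, -0.001, -1.0]]
wrist_force: [0.1, 0.2, -1.8]
finger_gap: 0.0112
grip_force: 60.0
t 21.225 pos [0.4861 0.1287 0.1343] yaw 1.87 F [ 0.1  0.2 -1.8] gap 0.0112 grip 60.0 q [  9.  -4. 106.   0.  78.   7.]
```

Seat expected at about 0.1335; continue in small steps.

```bash
python3 drive.py '0 0 0 0 0 0.001 0.005;0 0 0 0 0 0.001 0.005';python3 drive.py '0 0 0 0 0 0.001 0.005;0 0 0 0 0 0.001 0.005';python3 drive.py '0 0 0 0 0 0.001 0.005;0 0 0 0 0 0.001 0.005'; python3 go.py
```

```text
t: 21.48
ee_pos: [0.4861, 0.1287, 0.1333]
ee_rot: [[-0.033, 0.999, -0.001], [0.999, 0.033, 0.001], [0.001, -0.001, -1.0]]
wrist_force: [0.0, -0.8, -2.8]
finger_gap: 0.0114
grip_force: 60.0
t: 21.72
ee_pos: [0.4863, 0.1287, 0.1326]
ee_rot: [[-0.033, 0.999, -0.0], [0.999, 0.033, 0.001], [0.001, -0.0, -1.0]]
wrist_force: [0.5, 0.1, -0.4]
finger_gap: 0.0115
grip_force: 60.0
t: 21.98
ee_pos: [0.4865, 0.1287, 0.1319]
ee_rot: [[-0.033, 0.999, 0.0], [0.999, 0.033, 0.001], [0.001, 0.0, -1.0]]
wrist_force: [-0.2, -1.2, 2.7]
finger_gap: 0.0114
grip_force: 60.0
t 21.975 pos [0.4865 0.1287 0.1319] yaw 1.87 F [-0.2 -1.2  2.7] gap 0.0114 grip 60.0 q [  9.  -4. 106.   0.  78.   7.]
```

```bash
python3 drive.py '0 0 0 0 0 -0.001 0.005;0 0 0 0 0 -0.001 0.015;0 0 0 0 0 -0.001 0.025;0 0 0 0 0 -0.001 0.035;0 0 0 0 0 -0.001 0.04' 10; python3 go.py; python3 drive.py '0 0 0 0 0 -0.001 0.045;0 0 0 0 0 -0.02 0.045;0 0 0 0 0 -0.05 0.045;0 0 0 0 0 -0.08 0.045;0 0 0 0 0 -0.09 0.045'; python3 go.py 0.38 0.25 0.25 2
```

```text
t: 22.6
ee_pos: [0.4861, 0.1287, 0.1324]
ee_rot: [[-0.033, 0.999, -0.001], [0.999, 0.033, 0.001], [0.001, -0.001, -1.0]]
wrist_force: [-0.1, -0.4, 0.3]
finger_gap: 0.0386
grip_force: 0.0
t 22.6 pos [0.4861 0.1287 0.1324] yaw 1.87 F [-0.1 -0.4  0.3] gap 0.0386 grip 0.0 q [  9.  -4. 106.   0.  78.   7.]
t: 23.22
ee_pos: [0.4877, 0.1289, 0.226]
ee_rot: [[-0.033, 0.999, 0.004], [0.999, 0.033, 0.001], [0.001, 0.004, -1.0]]
wrist_force: [-0.9, -0.1, -0.9]
finger_gap: 0.045
grip_force: 0.0
t 23.225 pos [0.4877 0.1289 0.226 ] yaw 1.87 F [-0.9 -0.1 -0.9] gap 0.045 grip 0.0 q [  9.  -8. 100.   0.  88.   7.]
[ 0.2 -0.1 -0.1] [ 0.1246 -0.1036 -0.0243] rows 2.6
```

```bash
python3 drive.py '0 0 0 0.04 0 -0.01 0.045;0 0 0 0.08 0 -0.02 0.045;0 0 0 0.11 -0.03 -0.024 0.045;0 0 0 0.14 -0.08 -0.024 0.045;0 0 0 0.16 -0.1 -0.024 0.045'
cat > chk.py <<'E'
from wr import *
from h import *
a,b=arm.grab_frame("top"),arm.grab_frame("scene");print("t",arm.state()["t"])
for n,f,bx in(("top",a,(150,165,310,262)),("scene",b,(130,140,300,290))):
    h=cv2.cvtColor(f["color"],cv2.COLOR_RGB2HSV);x0,y0,x1,y1=bx
    for k,m in(("bar",(h[...,0]>8)&(h[...,0]<20)&(h[...,1]>110)&(h[...,2]>40)),("white",(h[...,1]<30)&(h[...,2]>150)),("red",((h[...,0]<8)|(h[...,0]>172))&(h[...,1]>150)&(h[...,2]>70))):
        for c in cv2.findContours(np.uint8(m[y0:y1,x0:x1]),0,2)[0]:
            if cv2.contourArea(c)>15:
                M=cv2.moments(c);print(n,k,int(M["m00"]),round(M["m10"]/M["m00"]+x0,1),round(M["m01"]/M["m00"]+y0,1),cv2.boundingRect(c)[2:])
    for k,p in(("bar mid",(.488,.0585,.155)),("bar-y",(.491,-.0415,.155)),("bar+y",(.485,.1585,.155)),("tab",(.488,.0585,.336))):print("  expect",k,proj(f,np.array(p)).round(1))
    cv2.imwrite(f"pics/end_{n}.png",f["color"][:,:,::-1])
E
python3 chk.py; python3 drive.py '0 0 0 0 0 0 0.045;0 0 0 0 0 0 0.045;0 0 0 0 0 0 0.045;0 0 0 0 0 0 0.045;0 0 0 0 0 0 0.045'; python3 drive.py '0 0 0 0 0 0 0.045;0 0 0 0 0 0 0.045;0 0 0 0 0 0 0.045'>/dev/null;  python3 chk.py | grep -v expect
```

```text
t: 23.85
ee_pos: [0.3789, 0.2863, 0.2464]
ee_rot: [[-0.034, 0.999, -0.001], [0.999, 0.034, 0.001], [0.001, -0.001, -1.0]]
wrist_force: [0.4, 0.5, 0.5]
finger_gap: 0.0451
grip_force: 0.0
t 23.95
top bar 73 215.2 215.7 (27, 5)
top bar 87 256.8 215.2 (33, 5)
top white 147 239.4 232.9 (61, 22)
top white 69 257.0 199.5 (35, 18)
top white 48 214.4 200.3 (20, 19)
top red 615 240.3 225.2 (51, 17)
top red 177 248.5 205.7 (25, 14)
top red 129 224.4 206.3 (21, 14)
top red 155 186.1 169.5 (19, 12)
  expect bar mid [237.4 215.6]
  expect bar-y [272.4 215.3]
  expect bar+y [202.8 216. ]
  expect tab [229.9 208.1]
scene bar 156 133.7 266.4 (12, 35)
scene bar 146 228.1 212.9 (50, 30)
scene white 27 206.0 285.0 (15, 9)
scene white 169 215.7 226.9 (55, 39)
scene white 84 246.3 214.5 (27, 27)
scene white 28 219.9 199.7 (18, 6)
scene white 20 249.6 198.0 (5, 8)
scene white 18 223.4 186.2 (8, 7)
scene white 41 296.0 180.7 (8, 9)
scene red 36 241.4 215.5 (16, 10)
scene red 666 224.8 224.4 (44, 31)
scene red 27 214.9 186.0 (8, 10)
scene red 44 221.7 170.4 (9, 10)
  expect bar mid [224.3 210.3]
  expect bar
[... 347 characters left out ...]
.3 233.1 (62, 22)
top white 75 257.0 199.4 (35, 17)
top white 57 215.5 199.8 (20, 19)
top red 613 240.6 225.4 (51, 17)
top red 171 248.7 205.9 (25, 13)
top red 124 224.4 206.5 (21, 14)
top red 154 186.1 169.5 (19, 12)
scene bar 159 133.6 266.6 (12, 35)
scene bar 149 228.5 213.4 (50, 29)
scene white 30 205.1 284.5 (16, 9)
scene white 165 215.5 226.8 (55, 39)
scene white 88 246.6 215.4 (27, 28)
scene white 29 220.5 199.7 (18, 6)
scene white 20 249.6 198.0 (5, 8)
scene white 19 223.4 186.3 (8, 7)
scene white 40 295.9 180.5 (8, 8)
scene white 16 188.7 151.1 (7, 5)
scene red 36 241.6 215.9 (16, 9)
scene red 666 224.4 224.5 (44, 32)
scene red 28 215.0 186.1 (9, 10)
scene red 45 221.8 170.4 (9, 10)
```

```bash
for i in 1 2 3 4 5 6; do python3 drive.py '0 0 0 0 0 0 0.045;0 0 0 0 0 0 0.045;0 0 0 0 0 0 0.045;0 0 0 0 0 0 0.045;0 0 0 0 0 0 0.045'>/dev/null; done; python3 chk.py | grep -E "^t |top (bar|red)|scene bar"; python3 -c "
from cell import arm
print(arm.finish_job())"
```

```text
t 28.9
top bar 79 215.1 215.9 (27, 5)
top bar 82 256.7 215.4 (33, 6)
top red 613 240.7 225.4 (51, 17)
top red 175 248.7 206.1 (25, 14)
top red 124 224.4 206.4 (21, 14)
top red 155 186.1 169.5 (19, 12)
scene bar 159 133.7 266.7 (12, 36)
scene bar 147 228.7 213.4 (50, 29)
the job is handed in; nothing more can be done
None
```

The job is handed in at 28.9 s: the jar stands upright in the tray, the drop hook hangs on the stand and the basket hangs on the hook, still to within a pixel in the last frames; the timer did not move, and I did not re-measure the tin.

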